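# Find the penlight in the instrument cases

### The job

The penlight is in one of the three closed steel instrument cases. Work from the left case to the right, opening the lids one after another, each wide open, until you have found it, then take it out and lay it gently down flat in the kidney dish. Every case that has been opened has to be disinfected again, so leave the opened ones standing wide open and keep any case to the right of the penlight's shut; disturb nothing else.

Things in the scene. Friction and masses are not known exactly. Their poses are not given: they have to be found in the camera images.
- case_1: case_1, the leftmost of the three (largest y): steel instrument case fixed on the worktop; all three look alike. Pan 140 mm front to back (x) by 100 mm wide (y), 2.5 mm walls; rim 53 mm, inner floor 7.5 mm, shut lid's top 58 mm above the worktop. Origin: centre of its underside. Front with the lip: -x. Hinge line: along y, 72 mm behind the origin (+x), 53 mm up.
- case_1_lid (a joint): hinge of case_1's lid, rad: 0 shut, 1.57 upright, 1.83 wide open on its stop (leaning back 15 degrees). No latch or spring: the lid (120 g, 146 x 106 mm) drops shut from short of upright and rests on its stop once past upright; lifting it at the lip takes about 1 N.
- case_1_lip (a point): middle of the front edge of case_1's lift lip: a tab in the lid's plane, 56 mm wide, 2.5 mm thick (5 mm at the rolled edge), 25 mm out in front of the case. Shut, its underside is 52 mm above the worktop, free below: hook a tilted fingertip under it from a side or the front, or pinch its sides from above. 167 mm from the hinge line; turns with the lid.
- case_2: case_2, one of the two to the right of case_1, in either order: steel instrument case fixed on the worktop; all three look alike. Pan 140 mm front to back (x) by 100 mm wide (y), 2.5 mm walls; rim 53 mm, inner floor 7.5 mm, shut lid's top 58 mm above the worktop. Origin: centre of its underside. Front with the lip: -x. Hinge line: along y, 72 mm behind the origin (+x), 53 mm up.
- case_2_lid (a joint): hinge of case_2's lid, rad: 0 shut, 1.57 upright, 1.83 wide open on its stop (leaning back 15 degrees). No latch or spring: the lid (120 g, 146 x 106 mm) drops shut from short of upright and rests on its stop once past upright; lifting it at the lip takes about 1 N.
- case_2_lip (a point): middle of the front edge of case_2's lift lip: a tab in the lid's plane, 56 mm wide, 2.5 mm thick (5 mm at the rolled edge), 25 mm out in front of the case. Shut, its underside is 52 mm above the worktop, free below: hook a tilted fingertip under it from a side or the front, or pinch its sides from above. 167 mm from the hinge line; turns with the lid.
- case_3: case_3, one of the two to the right of case_1, in either order: steel instrument case fixed on the worktop; all three look alike. Pan 140 mm front to back (x) by 100 mm wide (y), 2.5 mm walls; rim 53 mm, inner floor 7.5 mm, shut lid's top 58 mm above the worktop. Origin: centre of its underside. Front with the lip: -x. Hinge line: along y, 72 mm behind the origin (+x), 53 mm up.
- case_3_lid (a joint): hinge of case_3's lid, rad: 0 shut, 1.57 upright, 1.83 wide open on its stop (leaning back 15 degrees). No latch or spring: the lid (120 g, 146 x 106 mm) drops shut from short of upright and rests on its stop once past upright; lifting it at the lip takes about 1 N.
- case_3_lip (a point): middle of the front edge of case_3's lift lip: a tab in the lid's plane, 56 mm wide, 2.5 mm thick (5 mm at the rolled edge), 25 mm out in front of the case. Shut, its underside is 52 mm above the worktop, free below: hook a tilted fingertip under it from a side or the front, or pinch its sides from above. 167 mm from the hinge line; turns with the lid.
- penlight_mid (a point): centre (half-way up) of the penlight: a black pen torch with a white end cap, 114 mm long (y), 17 mm wide (x), 19 mm high (z), 50 g; it does not roll. It starts on the floor of case_2 or case_3, lying roughly front to back, its centre within 10 mm of the case's middle, so it can be gripped across its sides from above
- kidney_dish: steel kidney dish on a non-slip foot (it does not move), 104 mm (x) by 200 mm (y), 33 mm high, floor 4 mm thick; origin: centre of its underside. Its -x side is nearly straight, its +x side rounded: inside, at mid-length, from x = -40 to +34 mm. A 114 mm long thing lies flat along y at about x = -12 mm
- forceps_mid (a point): centre of the plain steel forceps, 115 x 14 x 9 mm, lying in case_1
- eye_pads_mid (a point): centre of the flat pale packet of eye pads, 95 x 55 x 8 mm, lying in whichever of case_2 and case_3 does not hold the penlight
- lens_pot_mid (a point): centre of the round black lens pot, 66 mm wide, 33 mm high, at the left: a bystander

How it is judged (in metres and radians):
On the way, in this order (a step that is already met when the one before it is completed fails the run):
1. the leftmost case is standing wide open (value of joint case_1_lid above 1.4 rad), for 0.2 s.
2. the case that holds the penlight is standing wide open, as is every case left of it (value of joint each of case_1_lid, case_3_lid above 1.4 rad and ((y of case_2 in the frame of case_3 above 0 m and value of joint case_2_lid above 1.4 rad) or (y of case_2 in the frame of case_3 below 0 m and value of joint case_2_lid below 0.15 rad))), for 0.2 s.
3. the penlight has been lifted out of its case (height (world z) of penlight_mid above 0.07 m), for 0.1 s.
At the end, for the whole second after the job is handed in: The penlight rests flat (within 15 degrees) inside the kidney dish, centre under 28 mm above the dish's underside, x -40 to 34, y within 60 mm; lids of its case and all cases left of it open over 1.4 rad; any case to its right under 0.15 rad (all of step 2 and x of penlight_mid in the frame of kidney_dish between -0.04 and 0.034 m and y of penlight_mid in the frame of kidney_dish between -0.06 and 0.06 m and z of penlight_mid in the frame of kidney_dish between 0 and 0.028 m and angle between penlight_mid's own y axis and vertical between 1.3 and 1.85 rad and linear speed of penlight below 0.02 m/s); the robot touches nothing.
It fails at once if a case is opened before every case to its left stands open ((value of joint case_1_lid below 1.2 rad and value of joint any of case_2_lid, case_3_lid above 0.3 rad) or (y of case_2 in the frame of case_3 above 0 m and value of joint case_2_lid below 1.2 rad and value of joint case_3_lid above 0.3 rad)).
It fails at once if a case to the right of the penlight's is opened (y of case_2 in the frame of case_3 below 0 m and value of joint case_2_lid above 0.3 rad).
It fails at once if the penlight is dropped or thrown (over 0.7 m/s out of the fingers) (linear speed of penlight above 0.7 m/s and contact force between the fingers and penlight below 0.1 N).
It fails at once if another instrument or the black lens pot is disturbed (over 35 mm) (distance of any of forceps_mid, eye_pads_mid, lens_pot_mid from where it was at the start of the episode above 0.035 m).
It also fails if it takes over 72 s, if anything falls off the work surface, if the arm or the gripper's body presses on something with over 40 N, if the wrist force passes 120 N, or if a joint passes its speed limit or range.

### The arm

A 6-joint arm with a two-finger parallel gripper is mounted at the origin on a cart in front of the work surface, level with it; the furniture and walls round the work are solid. World frame = base frame: x ahead of the robot, y to its left, z up, the work surface at z = 0. Lengths are in mm, angles in rad, forces in N, time in s.
With the tool pointing down it reaches from about 350 to 925 mm from the base axis. Payload 6.4 kg.
Tool frame: the origin (TCP) lies on the front face of the gripper's body, between the roots of the fingers; the fingertips stand 73 mm ahead of it and the grasp point (between the pads) lies 54 mm ahead of it; z points along the fingers, y is the line along which they close (so a half turn about z gives the same grasp; the last joint's range is limited). The gripper opens to 85 mm and grips with 20 to 120 N. Pads are 22 mm wide; open, the fingers measure 114 mm over their backs; the gripper's body (76 mm by 85 mm) begins 54 mm behind the grasp point. The pads swing forward as they close: fully open they stand 13 mm farther back than shut.
Start: joints at [-1.419, 0.245, 1.558, -0, 1.339, -0.174], TCP at [208.048, -615.817, 303.89] pointing down, gripper open.
Joint ranges: [-3.13, 3.13], [-1.02, 2.26], [0.13, 2.54], [-0.95, 4.09], [0.21, 2.88], [-2.74, 2.74]. Speed limits (rad/s): [2.57, 2.57, 3.14, 3.14, 3.14, 3.14].

### API

Orientations are given as a unit quaternion [w, x, y, z].
In Python, from cell import env, ik, cams gives the robot as it stands. Calls block until the motion is done:
- env.move_pose(position, orientation): joint-space move of the TCP to a pose.
- env.move_linear(position, rotation=None, rate=150, contact_N=None): straight line of the TCP; rotation=None keeps the orientation; rate is the mean speed in mm/s. With contact_N (N) it stops when the force on the tool has changed by that much, and returns True; else False.
- env.move_joints(angles): joint-space move.
- env.command_gripper(opening, grasp_force=None): finger opening in mm; grasp_force is the grip in N (None keeps the last); returns when the fingers have stopped.
- env.sleep(seconds).
- ik(position, orientation): joint angles nearest the present ones, or None.
- cams.grab_frame(name): name is "scene" or "top" or "wrist"; returns the picture (480x640x3 uint8, red, green, blue); there is no depth.
- cams.get_calibration(name): a dict with "fx", "fy", "cx", "cy" (pixels), "k1" (the pictures are not rectified: a ray, as slopes to the right and down, at radius r is drawn at 1 + k1 r^2 times it, then the intrinsics apply), "world_from_camera" (4x4, takes a point from camera to world coordinates). Camera axes: x right, y up, looking along -z (the intrinsics and any distortion apply to the point x, -y, -z); pixel columns grow to the right and rows downward; lengths in mm; the calibration is good to about 2 mm. A picture is of the moment at which its call begins: read the wrist's pose just before it. get_calibration takes no time and is no camera call; for the wrist camera it gives the pose at the moment of the call.
A pose or a line that the arm cannot do raises env.Unreachable and nothing moves.
- env.finish_job(): hands the job in; it is judged then, once.
Readings, each from a call of its own:
- env.get_time(): time.
- env.get_joint_positions(): joint angles.
- env.get_joint_vel(): joint speeds.
- env.get_joint_torque(): joint torques, N m.
- env.get_position(): TCP position.
- env.get_eef_rot(): TCP orientation.
- env.get_contact_force(): force on the tool from outside, world axes, zero at the start.
- env.get_torque(): the same for the moment, N m.
- env.get_grip_width(): finger opening in mm.
- env.get_grasp_force(): force on a finger pad.
Only numpy, scipy, OpenCV 4.12 (cv2) and the standard library are available. Lean on these libraries where they do the work, as an engineer would, in place of code of your own. Each camera call takes 0.05 s, during which the arm holds its last target. There are 200 camera calls.

## Working session

There is one attempt and no reset: what is moved stays moved. The work goes in short steps, each a Python script; the robot and the scene stay as the last script left them, time stands still between calls to the robot, and variables do not carry over. Pictures are saved under pics/ and viewed, at most 10 in all, crops included, and the job is handed in when it is done.

```bash
ls; mkdir -p pics
python3 - <<'E'
from cell import env, ik, cams
import cv2,numpy as np
for n in("top","scene"):
    f=cams.grab_frame(n); cv2.imwrite(f"pics/{n}0.png",f[:,:,::-1])
    c=cams.get_calibration(n); print(n,{k:(np.round(v,3).tolist()) for k,v in c.items()})
print(env.get_eef_rot(),env.get_time())
E
```

```text
pics
top {'fx': 506.335, 'fy': 506.335, 'cx': 320.052, 'cy': 239.295, 'k1': -0.135, 'world_from_camera': [[0.011, 0.99, -0.141, 399.327], [-1.0, 0.008, -0.022, 29.696], [-0.021, 0.141, 0.99, 1100.362], [0.0, 0.0, 0.0, 1.0]]}
scene {'fx': 559.025, 'fy': 559.025, 'cx': 313.832, 'cy': 235.568, 'k1': 0.033, 'world_from_camera': [[-0.678, 0.562, -0.474, -42.786], [-0.735, -0.51, 0.447, 552.22], [0.01, 0.651, 0.759, 961.231], [0.0, 0.0, 0.0, 1.0]]}
[-9.03428400e-04  9.86760142e-01  1.62183863e-01 -1.52717752e-05] 0.1
```

View pics/top0.png

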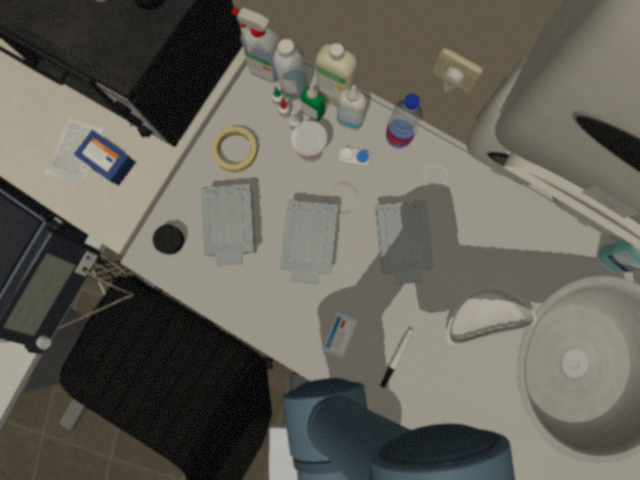

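View pics/scene0.png

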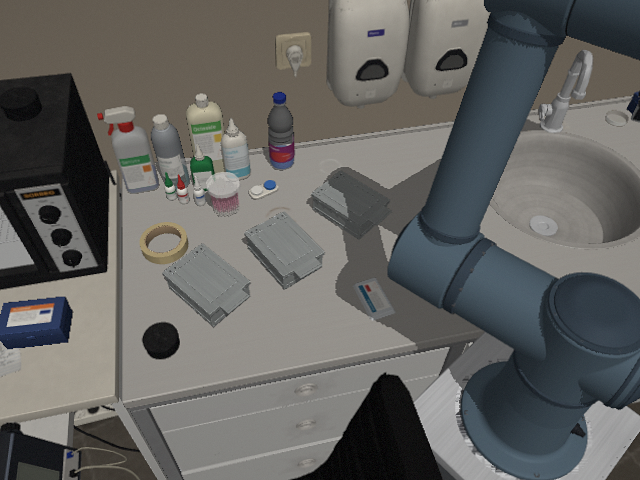

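The top view shows three closed cases: the left lid at about (228,220), the middle at (311,237) and the right at (404,237). Their lips are at the image-lower ends. The dish is at (490,317) and the lens pot at (168,239). I'll zoom in on the corners next.

Run:
```python
import cv2,numpy as np
f=cv2.imread("pics/top0.png"); c=f[175:295,190:450]
c=cv2.resize(c,None,fx=3,fy=3,interpolation=cv2.INTER_CUBIC)
c=cv2.convertScaleAbs(c,alpha=1.3,beta=-20)
c2=cv2.resize(f[280:355,430:560],None,fx=3,fy=3,interpolation=cv2.INTER_CUBIC)
o=np.zeros((600,780,3),np.uint8);o[:360,:780]=c;o[370:595,:390]=c2
for i in range(0,780,60):
    cv2.putText(o,str(190+i//3),(i,8),0,.3,(0,0,255));cv2.line(o,(i,0),(i,360),(0,0,255),1) if i%60==0 else 0
for j in range(0,360,60): cv2.putText(o,str(175+j//3),(0,j+8),0,.3,(0,0,255));cv2.line(o,(0,j),(780,j),(0,0,255),1)
cv2.imwrite("pics/crop0.png",o)
```

```text
(no output)
```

View pics/crop0.png

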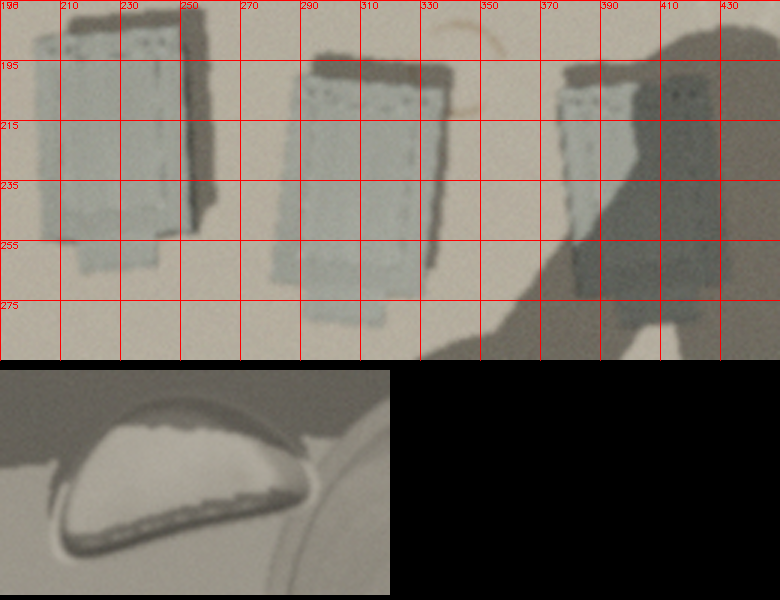

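The crop gives corner pixels for the lids and lips, e.g. lip ends left (217,266)/(243,264), middle (291,282)/(318,284) and right (397,284)/(423,282). The dish's straight rim runs (455,342)–(530,324), and its rounded side peaks near (492,290).

```bash
cat > h.py <<'E'
from cell import env, ik, cams
import cv2,numpy as np
from scipy.spatial.transform import Rotation as R
def ray(n,px,z,c=None):
    c=c or cams.get_calibration(n)
    K=np.array([[c['fx'],0,c['cx']],[0,c['fy'],c['cy']],[0,0,1.]])
    u=cv2.undistortPoints(np.array(px,float).reshape(-1,1,2),K,np.array([c['k1'],0,0,0,0.]))[:,0]
    T=np.array(c['world_from_camera']); d=np.c_[u[:,0],-u[:,1],-np.ones(len(u))]@T[:3,:3].T; o=T[:3,3]
    z=np.broadcast_to(z,len(u)); return o+d*((z-o[2])/d[:,2])[:,None]
def q(r): x,y,z,w=r.as_quat(); return [w,x,y,z]
E
python3 - <<'E'
from h import *
# order BL,BR,FL,FR,lipL,lipR
C={'L':[(201.7,186.7),(250,184),(204,255),(253.3,252.7),(216.7,265.7),(242.7,263.7)],
'M':[(290,200),(338.3,204.3),(280.7,269.3),(331.7,273.7),(291,281.7),(318.3,283.7)],
'R':[(376.7,204.3),(427.3,200),(381.7,274.3),(433.3,269.3),(397.3,284),(423.3,281.7)]}
# lid-frame coords (case frame x,y) : lid x from -74 to 72, lip edge -95
M=np.array([[72,53],[72,-53],[-74,53],[-74,-53],[-95,28],[-95,-28.]])
for k,p in C.items():
    w=ray("top",p,57.5)[:,:2]; m0=M.mean(0);w0=w.mean(0)
    H=(M-m0).T@(w-w0); a=np.arctan2(H[0,1]-H[1,0],H[0,0]+H[1,1])
    Rm=np.array([[np.cos(a),-np.sin(a)],[np.sin(a),np.cos(a)]]); t=w0-Rm@m0
    print(k,t.round(1),a.round(3),'res',((w-t)@Rm-M).round(1).tolist())
D=[(430+x/3,280+(y-370)/3) for x,y in [(75,557),(300,502),(187,530),(187,400),(50,530),(318,480)]]
print(ray("top",D,33).round(1).tolist())
E
```

```text
L [589.6 249.7] 0.078 res [[2.8, -0.1], [0.5, 1.4], [1.3, -0.4], [-1.0, 1.2], [-2.0, -1.5], [-1.5, -0.5]]
M [554.   74.3] -0.095 res [[0.9, -2.5], [2.0, 1.2], [-0.6, -0.0], [1.4, 0.1], [-2.8, 0.8], [-1.0, 0.4]]
R [ 555.3 -123.9] 0.085 res [[0.8, 0.0], [2.0, -1.6], [-0.6, 3.0], [1.3, 1.3], [-2.0, -2.3], [-1.6, -0.4]]
[[336.3, -230.5, 33.0], [373.7, -393.5, 33.0], [354.7, -310.7, 33.0], [445.9, -312.8, 33.0], [355.1, -213.1, 33.0], [389.0, -407.2, 33.0]]
```

```bash
cat >> h.py <<'E'
CASE={'L':((589.6,249.7),.078),'M':((554.,74.3),-.095),'R':((555.3,-123.9),.085)}
TIP=73
def tool(yaw,al,flip=False):
    cx=np.array([np.cos(yaw),np.sin(yaw),0]); y=np.array([-np.sin(yaw),np.cos(yaw),0])*(1 if flip else -1)
    z=np.cos(al)*cx-np.sin(al)*np.array([0,0,1.]); return np.c_[np.cross(y,z),y,z]
def hook(k,psi,al,r=159,dyaw=0.,flip=False):
    """TCP pose putting the upper tip corner at radius r, angle psi about the hinge of case k"""
    t,a=CASE[k]; cx=np.array([np.cos(a),np.sin(a),0])
    H=np.r_[t,53]+72*cx
    corner=H+r*(-np.cos(psi)*cx+np.array([0,0,np.sin(psi)]))
    T=tool(a+dyaw,al,flip); up=T[:,0] if T[2,0]>0 else -T[:,0]
    return corner-11*up-TIP*T[:,2], q(R.from_matrix(T))
E
python3 - <<'E'
from h import *
for al in (35,40,45,50,60):
  for fl in (False,True):
    A=np.radians(al); s=''
    for k in 'LMR':
      for dy in (0,.2 if k!='R' else -.2):
        n=[ik(*map(list,hook(k,np.radians(p),A,dyaw=dy,flip=fl))) is not None for p in (-6,20,50,80,100)]
        s+=k+''.join('1' if v else '0' for v in n)+' '
    print(al,fl,s)
p=hook('L',-.1,np.radians(40));print(p[0],ik(list(p[0]),p[1]))
E
```

```text
35 False L10000 L10000 M00000 M00111 R11111 R00111 
35 True L10000 L10000 M00000 M00000 R11000 R00000 
40 False L10111 L10011 M00010 M00111 R11111 R00111 
40 True L10111 L10011 M00010 M00111 R10000 R00011 
45 False L00111 L00111 M00111 M00111 R11111 R11111 
45 True L00111 L00111 M00111 M00111 R10001 R10111 
50 False L01111 L01111 M01111 M01111 R11111 R11111 
50 True L01111 L01111 M01111 M01111 R00011 R00111 
60 False L11111 L11111 M11111 M11111 R11111 R11111 
60 True L11111 L11111 M11111 M11111 R00111 R11111 
[440.85605862 238.07438626  75.62349339] [ 0.3423786   0.17336318  2.32435931  3.91382435  0.29098075 -2.14929368]
```

```bash
cat >> h.py <<'E'
def opencase(k,r=159,final=102,test=False):
    d=np.radians; t,a=CASE[k]; cx=np.array([np.cos(a),np.sin(a),0]); Z=np.array([0,0,1.])
    p0,q0=hook(k,d(-6.5),d(60),r); pre=p0-25*cx; hi=pre+150*Z
    W=[hook(k,d(s),d(60-10*(s+6.5)/108),r) for s in np.linspace(5,final,9)]
    if test: return [ik(list(p),o) is not None for p,o in [(hi,q0),(pre,q0),(p0,q0)]+W]
    env.command_gripper(0); env.move_pose(list(hi),q0); env.move_linear(list(pre),q0,rate=200)
    c=env.move_linear(list(p0),q0,rate=80,contact_N=6); print('insert contact',c,env.get_position()-p0)
    for p,o in W:
        c=env.move_linear(list(p),o,rate=160,contact_N=15); print(c,np.round(env.get_contact_force(),1))
        if c: return False
    b=W[-1][0]-60*cx+40*Z
    env.move_linear(list(b),W[-1][1],rate=250); return True
def snap(n,name): f=cams.grab_frame(n); cv2.imwrite(f"pics/{name}.png",f[:,:,::-1]); return f
E
python3 - <<'E'
from h import *
for k in 'LMR': print(opencase(k,test=True))
E
```

```text
[True, True, True, True, True, True, True, True, True, True, True, True]
[True, True, True, True, True, True, True, True, True, True, True, True]
[True, True, True, True, True, True, True, True, True, True, True, True]
```

Run:
```python
from h import *
print(opencase('L'),env.get_time(),env.get_position()); env.sleep(.3)
a=snap('scene','sceneL'); b=snap('top','topL')
cv2.imwrite('pics/L.png',np.hstack([cv2.resize(a,(400,300)),cv2.resize(b[130:370,130:450],(400,300))])[:,:,::-1])
```

```text
insert contact True [-0.5618071  -0.11122983  0.41468276]
False [-0.3 -0.8  0.7]
False [-0.3  0.4 -0.6]
False [-0.3  0.1 -0.8]
False [-0.6  1.2  0.2]
False [-0.6  0.2 -0.8]
False [-0.6  0.8 -0.7]
False [-0.8  0.5 -1.2]
False [ 0.   0.1 -0.3]
False [-0.1 -0.4  0.2]
True 8.8417 [578.35154193 249.08248669 298.04315232]
```

View pics/L.png

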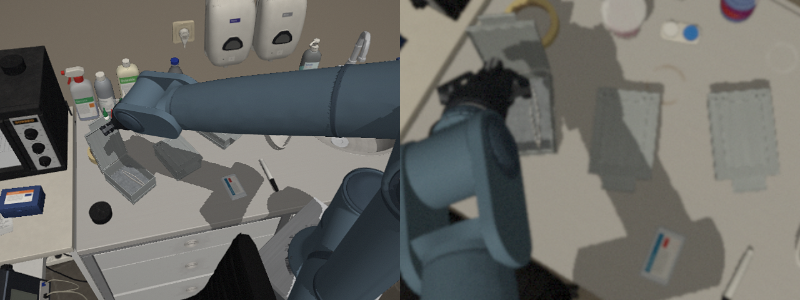

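The left case stands wide open with the forceps visible inside, and the other two are still shut. The middle case is next.

Run:
```python
from h import *
print(opencase('M'),env.get_time())
p,o=hook('R',-.11,np.radians(60)); cx=np.array([1,.085,0]); env.move_pose(list(p-60*cx+[0,0,170]),o); print(env.get_time())
a=snap('scene','sceneM'); b=snap('top','topM')
cv2.imwrite('pics/M.png',np.hstack([cv2.resize(a[100:400,100:500],(400,300)),cv2.resize(b[130:370,180:500],(400,300))])[:,:,::-1])
```

```text
insert contact True [-0.77251589  0.09199003  0.44686577]
False [-1.3 -0.  -0.1]
False [-1.1 -0.  -1.2]
False [-0.2  0.3 -1. ]
False [-1.3  0.6  0.8]
False [-1.3  0.9 -0.7]
False [ 0.   0.2 -0.2]
False [-0.6  0.5 -0.3]
False [-0.8  0.   0.4]
False [ 0.7 -0.   0.1]
True 15.3167
16.4167
```

View pics/M.png

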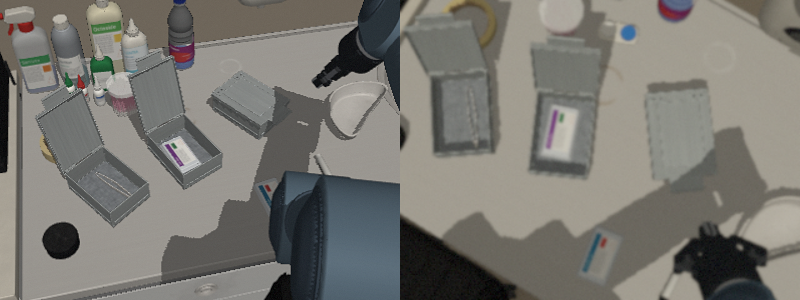

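The middle case holds the eye pads and both lids stand open, so the penlight is in the right case. I'll open that one.

Run:
```python
from h import *
print(opencase('R'),env.get_time())
p,o=hook('M',-.11,np.radians(60)); env.move_pose(list(p+[-40,60,190]),o); print(env.get_time())
b=snap('top','topR'); env.command_gripper(85)
c1=cv2.resize(b[170:310,350:460],None,fx=4,fy=4); c2=cv2.resize(b[280:355,440:550],None,fx=3,fy=3)
o=np.zeros((560,780,3),np.uint8);o[:,:440]=c1;o[:225,445:775]=c2;cv2.imwrite('pics/R.png',o[:,:,::-1])
```

```text
insert contact True [-0.84905402 -0.24067725  0.37225736]
False [-0.3 -0.3 -0.8]
False [-0.2 -0.3 -1.4]
False [-1.2 -0.9 -0.2]
False [-0.8 -0.1 -1.4]
False [-0.9  0.5 -0.2]
False [-0.2  0.3 -0.2]
False [-0.5  0.4  1. ]
False [-0.7 -0.7 -0.6]
False [-0.3 -0.2 -0.4]
True 21.875
23.0833
```

View pics/R.png

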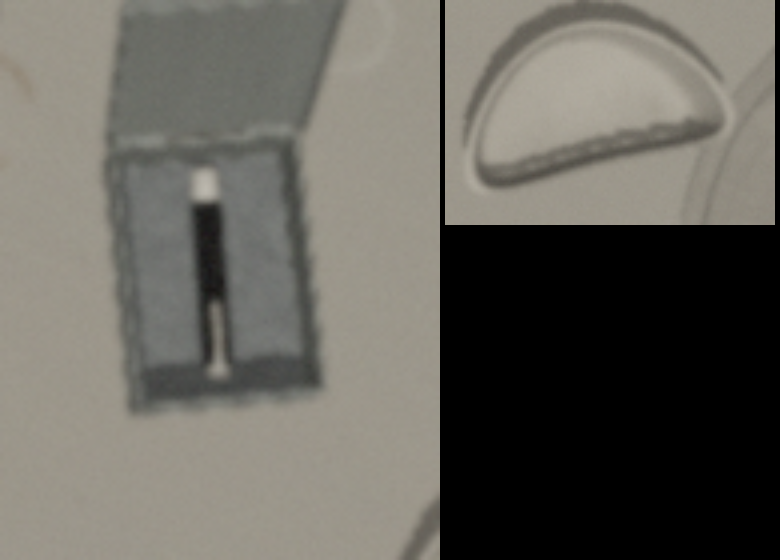

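The right case holds the penlight. It is black, running from about (401,212) to (404.5,264.5) in the top image. The dish is now fully visible, with its rim tips at (447,335) and (536,315), arc top (488,287) and straight edge (457,342)–(532,324).

```bash
cat >> h.py <<'E'
def down(yaw,flip):  # fingers close along world direction yaw
    y=np.array([np.cos(yaw),np.sin(yaw),0])*(-1 if flip else 1); z=np.array([0,0,-1.]); return q(R.from_matrix(np.c_[np.cross(y,z),y,z]))
E
python3 - <<'E'
from h import *
P=ray('top',[(401.2,211.8),(404.5,264.5)],[24,24])[:,:2]; d=P[0]-P[1]
# independent: dark-body centreline
b=cv2.imread('pics/topR.png'); m=(b[205:272,385:420].max(2)<45).astype(np.uint8)
ys,xs=np.nonzero(m); vx,vy,x0,y0=cv2.fitLine(np.c_[xs+385,ys+205].astype(np.float32),cv2.DIST_L2,0,.01,.01).ravel()
L=ray('top',[(x0-20*vx,y0-20*vy),(x0+20*vx,y0+20*vy)],26)[:,:2]; e=L[0]-L[1]; e*=np.sign(e[0])
print('pen',P.mean(0),np.linalg.norm(d),np.arctan2(d[1],d[0]),'line',L.mean(0),np.arctan2(e[1],e[0]),m.sum())
D=ray('top',[(440+(x-445)/3,280+y/3) for x,y in [(495,187),(720,133),(467,165),(733,105),(590,22)]],33)[:,:2]
v=D[0]-D[1]; a=np.arctan2(v[1],v[0])-np.pi/2; Rm=np.array([[np.cos(a),-np.sin(a)],[np.sin(a),np.cos(a)]])
l=D@Rm; c=np.array([(l[:2,0].mean()+l[4,0])/2,(l[2,1]+l[3,1])/2]); print('dish yaw',a,'centre',Rm@c,'extent',l.max(0)-l.min(0))
j=env.get_joint_positions(); ya=np.arctan2(d[1],d[0])
for f in(False,True):
  print(f,ik([*P.mean(0),90],down(ya+np.pi/2,f)))
  for g in(False,True): print('  dish',g,ik([*(Rm@c),85],down(a,g)),ik([*(Rm@c),250],down(a,g)))
E
```

```text
pen [ 557.26142549 -123.85458754] 114.58403656933673 0.04975405898362421 line [ 567.12244585 -121.81825272] 0.02924120104345802 127
dish yaw 0.22068641291993663 centre [ 401.79352758 -304.24202281] extent [ 97.01850874 197.17766144]
False [-4.17249421e-01  3.54302476e-01  1.86333669e+00 -4.44089210e-16
  9.23953492e-01 -2.03779981e+00]
  dish False [-8.73420401e-01  2.33221736e-01  2.03317888e+00 -4.44089210e-16
  8.75192034e-01 -1.09410681e+00] [-8.73420401e-01 -4.36077336e-02  1.97238348e+00 -4.44089210e-16
  1.21281690e+00 -1.09410681e+00]
  dish True [-8.73420401e-01  2.33221736e-01  2.03317888e+00 -4.44089210e-16
  8.75192034e-01  2.04748584e+00] [-8.73420401e-01 -4.36077336e-02  1.97238348e+00 -4.44089210e-16
  1.21281690e+00  2.04748584e+00]
True [-4.17249421e-01  3.54302476e-01  1.86333669e+00 -4.44089210e-16
  9.23953492e-01  1.10379285e+00]
  dish False [-8.73420401e-01  2.33221736e-01  2.03317888e+00 -4.44089210e-16
  8.75192034e-01 -1.09410681e+00] [-8.73420401e-01 -4.36077336e-02  1.97238348e+00 -4.44089210e-16
  1.21281690e+00 -1.09410681e+00]
  dish True [-8.73420401e-01  2.33221736e-01  2.03317888e+00 -4.44089210e-16
  8.75192034e-01  2.04748584e+00] [-8.73420401e-01 -4.36077336e-02  1.97238348e+00 -4.44089210e-16
  1.21281690e+00  2.04748584e+00]
```

Run:
```python
from h import *
o=down(.045+np.pi/2,True); x,y=557.3,-123.9
env.command_gripper(45); env.move_pose([x,y,230],o)
env.move_linear([x,y,105],o,rate=200)
c=env.move_linear([x,y,86],o,rate=50,contact_N=6); print('contact',c,env.get_position(),env.get_contact_force())
if c: env.move_linear([x,y,env.get_position()[2]+4],o,rate=50)
env.command_gripper(0,30); print(env.get_grip_width(),env.get_grasp_force(),env.get_contact_force())
env.move_linear([x,y,110],o,rate=60); env.move_linear([x,y,230],o,rate=150)
print(env.get_grip_width(),env.get_grasp_force(),env.get_time()); b=snap('top','lift'); w=snap('wrist','wlift')
cv2.imwrite('pics/lift2.png',np.hstack([cv2.resize(b[170:410,300:620],(400,300)),cv2.resize(w,(400,300))])[:,:,::-1])
```

```text
contact False [ 557.13785399 -123.85268412   85.67214093] [ 0.99062746  0.44554055 -0.22219326]
15.863602349805394 30.879077911376953 [0.00185399 0.39650352 0.64767584]
16.279981103033407 30.62157690525055 28.75
```

View pics/lift2.png

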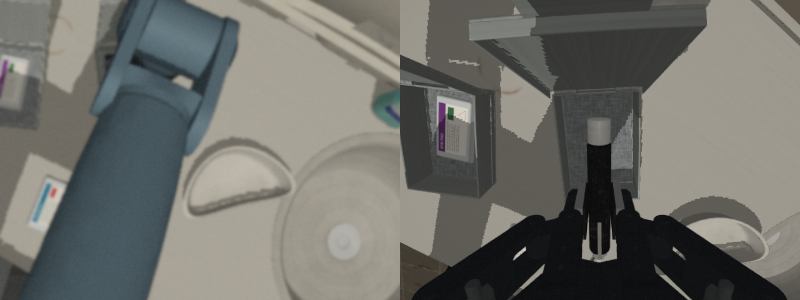

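The penlight is held level across its middle and the right case is now empty. Next I'll place it in the dish.

Run:
```python
from h import *
a=.2207; X,Y=np.array([401.8,-304.2])-9*np.array([np.cos(a),np.sin(a)]); o=down(a,True)
env.move_pose([X,Y,200],o); env.move_linear([X,Y,105],o,rate=150)
c=env.move_linear([X,Y,81],o,rate=25,contact_N=3); print(c,env.get_position(),env.get_contact_force())
env.command_gripper(24); print(env.get_grip_width(),env.get_contact_force()); env.sleep(.2)
env.move_linear([X,Y,110],o,rate=60); env.move_linear([X,Y,250],o,rate=200)
env.move_pose([430,60,280],down(np.pi/2,True)); env.sleep(.3); print(env.get_time())
b=snap('top','end'); cv2.imwrite('pics/end2.png',cv2.resize(b[160:360,180:560],(760,400))[:,:,::-1])
```

```text
True [ 392.85214693 -305.99589008   82.37826537] [-1.52188911  0.61152982  4.27943013]
23.96999241155846 [0.67433526 0.83707851 0.46115792]
35.0583
```

View pics/end2.png

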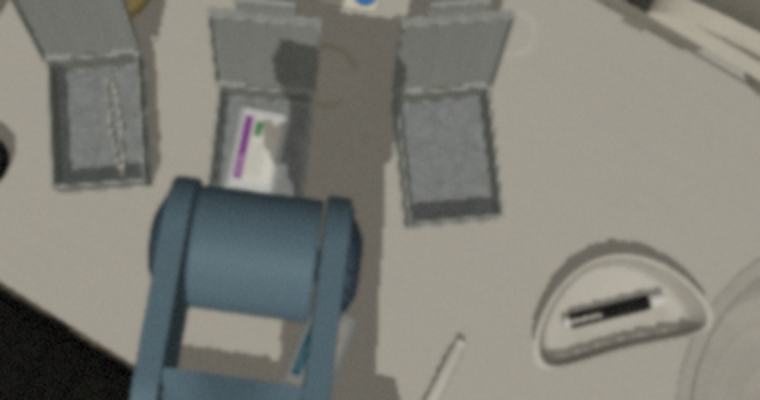

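The penlight lies along the dish at about (612,307) in this crop. It touched the floor at the expected height, all three lids are open, and the arm is clear.

```bash
python3 -c "
from cell import env
print(env.finish_job())"
```

```text
the job is handed in; nothing more can be done
None
```

I opened all three cases from left to right, found the penlight in the right-hand one, laid it flat in the kidney dish, left every lid wide open and handed the job in at about 35 s of the 72 s allowed; the judge's verdict wasn't shown.

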